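Seat a power module in the soldering jig

ROBOT

A 6-joint arm with a two-finger parallel gripper is mounted at the origin on the work surface. World frame = base frame: x ahead of the robot, y to its left, z up, the work surface at z = 0. Lengths are in m, angles in rad, forces in N, time in s.
With the tool pointing down it reaches from about 0.4 to 0.925 m from the base axis. Payload 3.4 kg.
Tool frame: the origin (TCP) lies on the centre line of the jaws, within the pads' length; the fingertips stand 17 mm ahead of it and the grasp point (between the pads) lies 2 mm behind it; z points along the fingers, y is the line along which they close (so a half turn about z gives the same grasp; the last joint's range is limited). The gripper opens to 85 mm and grips with 20 to 120 N. Pads are 22 mm wide; open, the fingers measure 114 mm over their backs; the gripper's body (76 mm by 85 mm) begins 54 mm behind the grasp point. The pads swing forward as they close: fully open they stand 13 mm farther back than shut.
Start: joints at [-1.252, 0.307, 1.506, -0, 1.328, -0.073], TCP at [0.22, -0.531, 0.248] pointing down, gripper open.
Joint ranges: [-3.12, 3.12], [-1.05, 2.28], [0.14, 2.33], [-1.42, 4.57], [0.1, 2.73], [-2.68, 2.68]. Speed limits (rad/s): [2.57, 2.57, 3.14, 3.14, 3.14, 3.14].

INTERFACE

Orientations are given as a unit quaternion [w, x, y, z].
In Python, from cell import arm gives the robot as it stands.
- The arm moves only by the tool play_rows, never from a script. Its argument "targets" is a list of rows, each a list of 3 entries, a list of its own where there are three numbers: the finger opening in m, from 0 to 0.0854, then the shift along the world's x, y, z in m, then the turn, a rotation vector about the world's x, y, z in degrees. In form: [[jaw, [tx, ty, tz], [wx, wy, wz]], ...]. A call has exactly 8 rows; each row shifts and turns the commanded pose from where the row before left it; what a row does not reach is not made up. A row lasts 1/8 s, in which the tool goes at most 62.5 mm and 10.7 degrees, less where a joint would pass 70% of its speed; a pose out of reach is approached as far as the arm can. A call with a gripper value outside its range is refused whole. The fingers move at their own pace and stop on an object; "newtons" is the grip in N (left out, the last holds). Time passes only in rows, so rows that do not move let the fingers close, or fill a call up. It gives the time, the measured TCP pose, the force, the opening and the grip force at its end, in the units of the state.
- arm.read_state(): the state, without advancing time (a new reading comes with each control period).
- arm.snapshot(name): name is "side" or "top"; returns a dict with "color" (400x640x3 uint8, red, green, blue), "range_z" (400x640 float32, m along the optical axis (not along the pixel's ray), 0 where there is no reading), "mtx" (3x3 intrinsics, pixels), "extrinsics" (4x4, takes a point from camera to world coordinates). Camera axes: x right, y down, z forward; pixel columns grow to the right and rows downward; lengths in m; the calibration is good to about 2 mm. A picture is of the moment at which its call begins.
- arm.finish_job(): hands the job in; it is judged then, once.
The state is a dict: "time_s": time; "joints": joint angles; "qvel": joint speeds; "tau": joint torques, N m; "ee_pos": TCP position; "tcp_rot": TCP orientation; "wrist_force": force on the tool from outside, world axes, zero at the start; "torque": the same for the moment, N m; "width": finger opening in m; "gripper_force": force on a finger pad.
Only numpy, scipy, OpenCV 4.12 (cv2) and the standard library are available. Lean on these libraries where they do the work, as an engineer would, in place of code of your own. Each camera call takes 0.05 s, during which the arm holds its last target. There are 200 camera calls.

TASK

Lift the flat-topped power module with the cut-out corner from the tray and lay it flat on the mat, so that you can take it again by its long sides, clear of the jig's end blocks. Seat it fully home in the soldering jig's nest, its cut-out corner at the nest's filled corner, and swing the hold-down all the way over it until it stops. Never let the module drop, and leave the other modules, the solder spool and the screwdriver where they are.

Things in the scene. Friction and masses are not known exactly. Their poses are not given: they have to be found in the camera images.
- module: The power module to be seated: flat aluminium top, black body, green underside; 60 mm (its x) x 38 mm (its y) x 14 mm high, about 90 g. One corner (+x, +y) is cut out by a square of 12 x 12 mm over the full height. Origin: centre of the full 60 x 38 outline, at the underside; z up.
- tray: Grey tray, fixed, 130 (x) x 140 (y) x 23 mm high, origin under its centre. Three lanes 40 mm wide along x, at y = -44, 0, +44 mm, one module in each, its x along the tray's, its underside 9 mm above the tray's. Walls between lanes are level with the flat module's top: modules can be taken only by their ends, where the floor (3 mm high) is free for 30 mm; low stops leave a 34 mm gap for a finger.
- jig: Soldering jig, fixed: aluminium base 150 (x) x 120 mm (y) with black corner plates, 14 mm high, a nest in its middle; origin under its centre. Beyond both ends of the nest (x past 31.2 mm) stand brown blocks 40 mm wide, 24 mm high: there the module can be held only by its long sides. On these, finger cut-outs (x -20 to +20 mm) run out to the edge, their floor 4 mm above the jig's underside.
- nest (a point): Centre of the nest's floor, 8 mm above the jig's underside, axes as the jig's. The nest is 62.4 (x) x 40.4 mm (y); its corner at +x, +y is filled by a black key 12 mm square, 3 mm high. Side walls rise 6 mm above this floor, end blocks 16 mm, all with sloping lead-ins 2.5 to 3 mm wide. A seated module has its origin here, its x and y along those of the jig.
- hold_down (a joint): Angle of the hold-down, a steel bar 62 x 14 x 6 mm turning about an upright pivot on the -x end block; it stays where left (about 1.2 N at its knob moves it). 0 (end stop): along the jig's +x over the nest's middle, 1.4 mm above a seated module. It grows as it swings open, counter-clockwise seen from above; limit 2.6. It starts between 1.6 and 2.4.
- pivot (a point): The hold-down's pivot on top of the jig's -x brown end block, 47 mm from the nest's centre, 24 mm above the jig's underside; axes parallel to the jig's.
- knob (a point): The hold-down's knob: an upright black post 14 mm in diameter, 22 mm high, 44 mm from the pivot; this point is at its middle height, 17.6 mm above the pivot point.
- mat: Grey bench mat, fixed, 500 x 860 x 2 mm, its top 2 mm above the work surface; origin under its centre. Tray and jig stand on it; it is free between them.
- finned_1: Another module in the tray, 60 x 38 mm, with five fins along it, 22 mm high, no cut-out. To be left alone. Origin: centre of the underside.
- finned_2: A second finned module like finned_1. To be left alone.
- spool: Spool of solder wire, white flanges 58 mm in diameter, 44 mm high, standing on the mat. To be left alone. Origin: centre of the underside.
- screwdriver: Screwdriver lying on the mat, 160 mm long, handle to its -x. To be left alone.
There are look-alikes about, which are no part of the job. Leave any blue or red look-alike of the module alone.

How it is judged:
On the way, in this order (a step that is already met when the one before it is completed fails the run):
1. the module lies flat on the mat, out of the tray and let go (height (world z) of module below 0.005 m and angle between module's own z axis and vertical below 0.08 rad and contact force between module and the fingers below 0.05 N and linear speed of module below 0.02 m/s), for 0.1 s.
2. the module is fully home in the nest (z of module in the frame of nest below 0.0022 m and horizontal distance between module and nest below 0.003 m and angle between the x axis of module and the x axis of nest, either way round below 0.07 rad and angle between module's own z axis and vertical below 0.05 rad), for 0.1 s.
At the end, for the whole second after the job is handed in: The module is at rest fully home on the nest's floor (within 2.2 mm in height, 3 mm sideways and 0.07 rad of the nest) and the hold-down is swung over it to within 0.15 rad of its stop (all of step 2 and linear speed of module below 0.01 m/s and value of joint hold_down below 0.15 rad); the robot touches nothing.
It fails at once if the module is let go in mid-air, more than 50 mm above the bench (height (world z) of module above 0.05 m and contact force between module and anything else below 0.02 N).
It fails at once if a finned module is moved from its lane (distance of any of finned_1, finned_2 from where it was at the start of the episode above 0.012 m).
It fails at once if the solder spool or the screwdriver is pushed away (distance of any of spool, screwdriver from where it was at the start of the episode above 0.03 m).
It also fails if it takes over 69 s, if anything falls off the work surface, if the arm or the gripper's body presses on something with over 40 N, if the wrist force passes 120 N, or if a joint passes its speed limit or range.

## Working session

There is one attempt and no reset: what is moved stays moved. The work goes in short steps, Python scripts to look and compute and a tool call to move; the robot and the scene stay as the last step left them, time stands still between calls to the robot, and variables do not carry over. Pictures are saved under pics/ and viewed, at most 10 in all, crops included, and the job is handed in when it is done.

Besides the shell and the picture viewer there is one more tool, called after "Request:" by a JSON object that holds its "op" and its "data". play_rows: Moves the arm, as the interface text tells. Its arguments: {"type":"object","properties":{"targets":{"type":"array","items":{"type":"array"}},"newtons":{"type":"number"}},"required":["targets"]}

```bash
mkdir -p pics
cat > h.py <<'E'
import numpy as np, cv2
from cell import arm
def snap(n):
    s=arm.snapshot(n); return s
def w(s,u,v,z=None):
    K=np.array(s["mtx"]);T=np.array(s["extrinsics"])
    r=np.linalg.inv(K)@[u,v,1.]
    if z is None: d=float(np.median([x for x in s["range_z"][v-1:v+2,u-1:u+2].ravel() if x>0] or [0])); return (T@np.r_[r*d,1])[:3]
    R=T[:3,:3]@r; k=(z-T[2,3])/R[2]; return T[:3,3]+k*R
def save(s,n,crop=None,f=1):
    i=s["color"][:,:,::-1]
    if crop: a,b,c,d=crop; i=i[b:d,a:c]
    cv2.imwrite("pics/"+n,cv2.resize(i,None,fx=f,fy=f,interpolation=cv2.INTER_CUBIC))
E
python3 - <<'E'
from h import *
import pickle
t=snap("top");s=snap("side")
pickle.dump((t,s),open("s0.pkl","wb"))
save(t,"t0.png");save(s,"s0.png")
print(t["extrinsics"],t["mtx"],s["extrinsics"]);print(arm.read_state())
E
```

```text
[[ 1.57932059e-02 -9.99333090e-01  3.29234075e-02  5.31328262e-01]
 [-9.99875117e-01 -1.58034046e-02 -4.95563224e-05  2.92705972e-02]
 [ 5.69825203e-04 -3.29185133e-02 -9.99457876e-01  8.92646651e-01]
 [ 0.00000000e+00  0.00000000e+00  0.00000000e+00  1.00000000e+00]] [[366.33353618   0.         320.07862388]
 [  0.         366.33353618 201.00252054]
 [  0.           0.           1.        ]] [[-0.8282399  -0.32251156  0.45826298  0.09605463]
 [-0.56027176  0.49218691 -0.66621888  0.706188  ]
 [-0.01068775 -0.80854087 -0.58834296  0.63718717]
 [ 0.          0.          0.          1.        ]]
{'time_s': 0.1, 'joints': array([-1.25149416e+00,  3.07483037e-01,  1.50755360e+00,  1.73492156e-05,
        1.32841102e+00, -7.35155992e-02]), 'qvel': array([ 0.00178276, -0.00062558, -0.00282624,  0.00094526,  0.0003361 ,
       -0.00074542]), 'tau': array([ 1.47053255e-03, -4.58523953e+01, -2.52607048e+01,  1.43947304e-04,
        5.70521661e-03, -5.37282304e-06]), 'ee_pos': array([ 0.21989018, -0.53063918,  0.24747772]), 'tcp_rot': array([-9.21539708e-04,  9.80773688e-01,  1.95146388e-01, -1.05341562e-04]), 'wrist_force': array([-0.46089453, -0.33835974,  0.49475083]), 'torque': array([ 0.02156747, -0.00817524, -0.01488035]), 'gripper_force': 0.0, 'width': 0.08527158046643138}
```

View pics/t0.png

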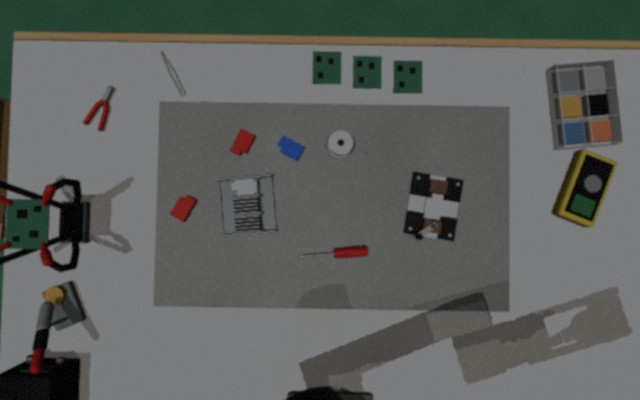

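View pics/s0.png

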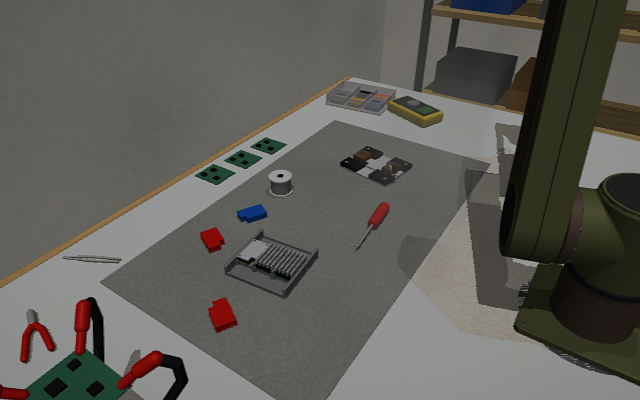

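The top view shows these candidates: the silver flat module in the tray's upper lane at (245,186), blue look-alike (290,148), red look-alikes (242,141) and (182,208), and finned modules at (247,203) and (247,222). I choose the silver one. The jig is at (434,206), its hold-down near (427,230). I'll check with one close crop of tray and jig.

Run:
```python
from h import *
import pickle
t,s=pickle.load(open("s0.pkl","rb"))
i=t["color"][:,:,::-1]
a=cv2.resize(i[165:245,208:288],None,fx=7,fy=7,interpolation=cv2.INTER_CUBIC)[:, :]
b=cv2.resize(i[165:245,398:470],None,fx=7,fy=7,interpolation=cv2.INTER_CUBIC)
c=np.hstack([a,b]); c=cv2.convertScaleAbs(c,alpha=1.4,beta=10)
print(c.shape)
c=cv2.resize(c,(int(c.shape[1]*.75),int(c.shape[0]*.75)),interpolation=cv2.INTER_AREA) 
cv2.imwrite("pics/c0.png",c);print(c.shape)
```

```text
(560, 1064, 3)
(420, 798, 3)
```

View pics/c0.png

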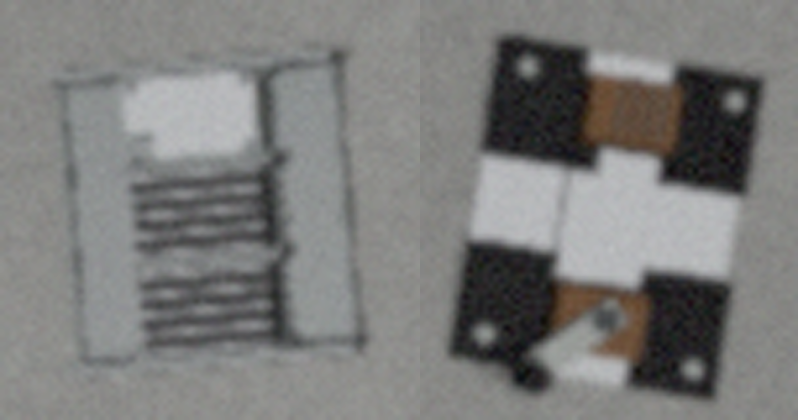

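The crop confirms it: the silver module at (190,115) in the crop has its cut-out at lower left. So module x points image-left (world +y) and module y points image-down. On the jig, the pivot is on the lower block (607,318), the knob at (530,375), and the filled corner at upper left. Next I fit the poses from the corners.

```bash
cat > fit.py <<'E'
from h import *
from scipy.optimize import least_squares
def fit(P,M):
    P=np.array(P)[:,:2];M=np.array(M)
    f=lambda q:(np.c_[q[0]+np.cos(q[2])*M[:,0]-np.sin(q[2])*M[:,1],q[1]+np.sin(q[2])*M[:,0]+np.cos(q[2])*M[:,1]]-P).ravel()
    b=min((least_squares(f,[*P.mean(0),a]) for a in (0,1.57,3.1,-1.57)),key=lambda r:r.cost)
    return b.x,np.round(f(b.x).reshape(-1,2)*1000,1)
E
cat > m0.py <<'E'
from fit import *
import pickle
t,s=pickle.load(open("s0.pkl","rb"))
def pt(x,y,z):
    k=5.25;u=(x+.5)/k-.5+208 if x<420 else (x-420+.5)/k-.5+398
    return w(t,u,(y+.5)/k-.5+165,z)
# tray frame: x=image left, y=image down
tr=fit([pt(62,82,.025),pt(343,55,.025),pt(362,342,.025),pt(85,362,.025)],[(.065,-.07),(-.065,-.07),(-.065,.07),(.065,.07)])
jg=fit([pt(500,38,.016),pt(762,78,.016),pt(713,398,.016),pt(452,352,.016)],[(.075,.06),(.075,-.06),(-.075,-.06),(-.075,.06)])
md=fit([pt(122,82,.025),pt(256,70,.025),pt(262,150,.025)],[(.03,-.019),(-.03,-.019),(-.03,.019)])
print("tray",tr,"\njig",jg,"\nmod",md)
print("pivot",pt(607,318,.032),"knob",pt(530,375,.054))
# colour-based: brown/silver module blob centroid
i=t["color"].astype(int);g=i.sum(2)
m=np.zeros(g.shape,np.uint8);m[172:200,222:266]=(g[172:200,222:266]>1.22*np.median(g[185:230,214:220]))
cs,_=cv2.findContours(m,0,1);c=max(cs,key=cv2.contourArea);r=cv2.minAreaRect(c);print(r,cv2.contourArea(c),w(t,*r[0],.025))
for u,v in((215,210),(245,186),(434,206),(344,200),(341,143),(418,210)):print(u,v,w(t,u,v))
E
python3 m0.py
```

```text
tray (array([0.54874613, 0.19940796, 1.6687439 ]), array([[ 6.6,  2. ],
       [ 5. , -0.6],
       [-4.9, -3.2],
       [-6.7,  1.8]])) 
jig (array([ 0.55311809, -0.24163092, -0.14652659]), array([[ 2.3, -0.9],
       [ 1.2,  0.3],
       [-1. ,  0.3],
       [-2.5,  0.3]])) 
mod (array([0.59068947, 0.20956826, 1.68660841]), array([[ 0.2, -0.3],
       [ 0.7,  0.6],
       [-0.9, -0.3]]))
pivot [ 0.50716432 -0.23704456  0.032     ] knob [ 0.48249856 -0.19688026  0.054     ]
((243.36138916015625, 186.61387634277344), (14.42803955078125, 24.278907775878906), 84.2894058227539) 274.0 [0.5911834  0.21175834 0.025     ]
215 210 [5.34761413e-01 2.84710515e-01 2.55528089e-04]
245 186 [0.59280505 0.20819915 0.02356892]
434 206 [ 0.55273925 -0.24604504  0.00820535]
344 200 [ 5.64120271e-01 -2.90904932e-02 -5.25916057e-04]
341 143 [ 0.69514894 -0.01734622  0.04458246]
418 210 [ 0.54252343 -0.20857893  0.00407066]
```

Request:
{"op": "play_rows", "data": {"targets": [[0.076,[0.023,0.046,0],[0,0,10.2]],[0.076,[0.023,0.046,0],[0,0,10.2]],[0.076,[0.023,0.046,0],[0,0,10.2]],[0.076,[0.023,0.046,0],[0,0,10.2]],[0.076,[0.023,0.046,0],[0,0,10.2]],[0.076,[0.023,0.046,0],[0,0,10.2]],[0.076,[0.023,0.046,0],[0,0,10.2]],[0.076,[0.023,0.046,0],[0,0,10.2]]]}}

```text
time_s: 1.1
ee_pos: [0.4044, -0.1616, 0.2482]
tcp_rot: [-0.0, 0.613, 0.79, -0.0]
wrist_force: [1.4, -0.4, 0.8]
width: 0.0763
gripper_force: 0.0
```

Request:
{"op": "play_rows", "data": {"targets": [[0.076,[0.023,0.046,-0.012],[0,0,10.2]],[0.076,[0.023,0.046,-0.012],[0,0,10.2]],[0.076,[0.023,0.046,-0.012],[0,0,10.2]],[0.076,[0.023,0.046,-0.012],[0,0,10.2]],[0.076,[0.023,0.046,-0.012],[0,0,10.2]],[0.076,[0.023,0.046,-0.012],[0,0,10.2]],[0.076,[0.023,0.046,-0.012],[0,0,10.2]],[0.076,[0.027,0.048,-0.012],[0,0,10.2]]]}}

```text
time_s: 2.1
ee_pos: [0.5921, 0.2082, 0.1514]
tcp_rot: [-0.001, -0.053, 0.999, -0.0]
wrist_force: [1.0, -0.5, 0.2]
width: 0.0764
gripper_force: 0.0
```

```bash
cat >> h.py <<'E'
def st():
    a=arm.read_state();q=a["tcp_rot"];from scipy.spatial.transform import Rotation as R
    y=R.from_quat(q[[1,2,3,0]]).as_matrix()
    print("t%.2f"%a["time_s"],"tcp",np.round(a["ee_pos"],4),"yang %.2f"%np.degrees(np.arctan2(y[1,1],y[0,1])),"zax",np.round(y[:,2],3),"w %.4f"%a["width"],"gf %.1f"%a["gripper_force"],"F",np.round(a["wrist_force"],1),"j",np.round(a["joints"],2)); return a
E
python3 - <<'E'
from h import *
import pickle
st()
t,s=pickle.load(open("s0.pkl","rb"))
# height profile along tray lane through module (world line), top camera depth
K=t["mtx"];T=t["extrinsics"]
for u in range(214,280,2):
    v=int(round(186.5-(u-244)*.098)); p=w(t,u,v); print(u,v,np.round(p*1000).astype(int),end=" ")
E
```

```text
t2.10 tcp [0.5921 0.2082 0.1514] yang 96.05 zax [-0.001 -0.001 -1.   ] w 0.0764 gf 0.0 F [ 1.  -0.5  0.2] j [ 0.27  0.46  1.52 -0.    1.16 -1.41]
214 189 [586 288   0] 216 189 [586 284   0] 218 189 [586 278   2] 220 189 [586 272   6] 222 189 [586 268   3] 224 188 [589 263   4] 226 188 [589 258   4] 228 188 [589 254   3] 230 188 [589 249   3] 232 188 [588 239  23] 234 187 [590 234  24] 236 187 [590 229  24] 238 187 [590 225  22] 240 187 [590 220  24] 242 187 [590 215  23] 244 186 [593 211  24] 246 186 [593 206  23] 248 186 [593 201  23] 250 186 [593 196  23] 252 186 [593 191  24] 254 186 [593 187  24] 256 185 [596 182  23] 258 185 [597 180   6] 260 185 [597 176   4] 262 185 [597 171   3] 264 185 [597 166   3] 266 184 [600 161   3] 268 184 [600 157   3] 270 184 [600 152   3] 272 184 [600 147   2] 274 184 [600 142   0] 276 183 [603 138   0] 278 183 [603 133  -2]
```

Request:
{"op": "play_rows", "data": {"targets": [[0.076,[-0.001,0.0023,-0.02],[0,0,0]],[0.076,[0,0,-0.025],[0,0,0]],[0.076,[0,0,-0.025],[0,0,0]],[0.076,[0,0,-0.02],[0,0,0]],[0.076,[0,0,-0.015],[0,0,0]],[0.076,[0,0,-0.01],[0,0,0]],[0.076,[0,0,-0.008],[0,0,0]],[0.076,[0,0,-0.004],[0,0,0]]], "newtons": 40}}

```text
time_s: 3.1
ee_pos: [0.5912, 0.2091, 0.0251]
tcp_rot: [0.0, -0.05, 0.999, 0.0]
wrist_force: [-0.6, -0.4, 0.2]
width: 0.076
gripper_force: 0.0
```

Request:
{"op": "play_rows", "data": {"targets": [[0.055,[0,0,0],[0,0,0]],[0.05,[0,0,0],[0,0,0]],[0.05,[0,0,0],[0,0,0]],[0.05,[0,0,0],[0,0,0]],[0.05,[0,0,0],[0,0,0]],[0.05,[0,0,0],[0,0,0]],[0.05,[0,0,0.002],[0,0,0]],[0.05,[0,0,0.004],[0,0,0]]]}}

```text
time_s: 4.1
ee_pos: [0.5909, 0.21, 0.0311]
tcp_rot: [-0.0, -0.05, 0.999, 0.001]
wrist_force: [-0.4, 5.0, -3.5]
width: 0.059
gripper_force: 43.7
```

Run:
```python
from h import *
st()
s=snap("side");save(s,"g1.png",(200,190,360,310),5)
```

```text
t4.10 tcp [0.5909 0.21   0.0311] yang 95.70 zax [-0.     0.001 -1.   ] w 0.0590 gf 43.7 F [-0.4  5.  -3.5] j [ 0.27  0.6   1.63  0.    0.91 -1.4 ]
```

View pics/g1.png

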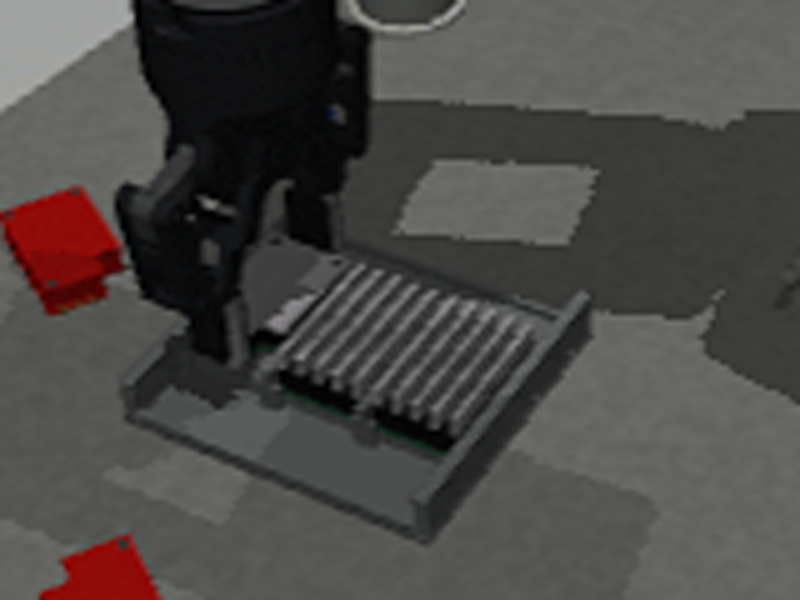

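The side crop shows the fingers on both module ends, left tip near crop (215,355), and the finned ones in place. Next I lift.

Request:
{"op": "play_rows", "data": {"targets": [[0.05,[0,0,0.004],[0,0,0]],[0.05,[0,0,0.006],[0,0,0]],[0.05,[0,0,0.01],[0,0,0]],[0.05,[0,0,0.01],[0,0,0]],[0.05,[0,0,0.015],[0,0,0]],[0.05,[0,0,0.015],[0,0,0]],[0.05,[0,0,0.01],[0,0,0]],[0.05,[0,0,0],[0,0,0]]]}}

```text
time_s: 5.15
ee_pos: [0.5919, 0.2093, 0.1027]
tcp_rot: [0.001, -0.05, 0.999, 0.0]
wrist_force: [-0.4, 0.5, -1.4]
width: 0.0589
gripper_force: 44.1
```

Run:
```python
from h import *
st()
s=snap("side");save(s,"g2.png",(200,160,360,280),5)
import pickle;pickle.dump(s,open("g2.pkl","wb"))
```

```text
t5.15 tcp [0.5919 0.2093 0.1027] yang 95.71 zax [ 0.002  0.001 -1.   ] w 0.0589 gf 44.1 F [-0.4  0.5 -1.4] j [ 0.27  0.51  1.57 -0.    1.06 -1.4 ]
```

View pics/g2.png

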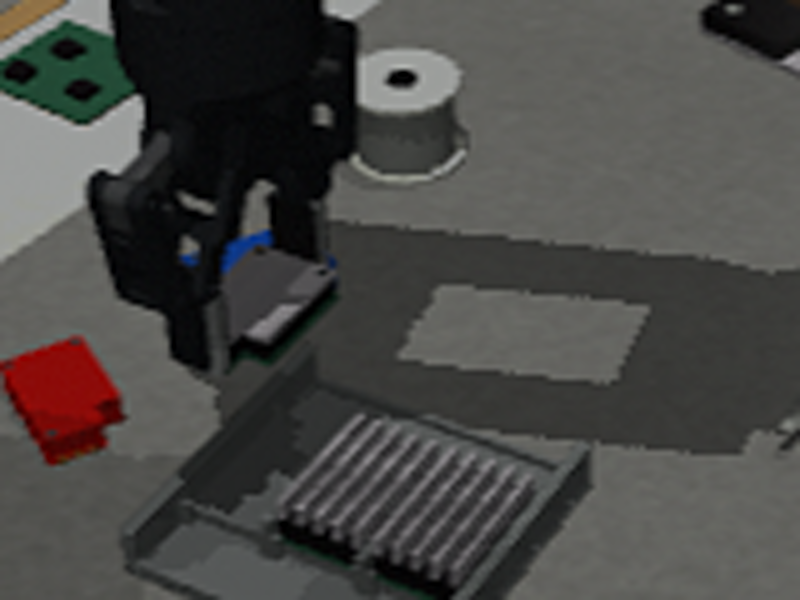

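The module is held level: the finger tip at crop (200,372) sits about 3 mm below its underside at (228,352). I carry it to the free mat and turn it to the jig's heading.

Request:
{"op": "play_rows", "data": {"targets": [[0.05,[-0.002,-0.015,0],[0,0,-10.4]],[0.05,[-0.002,-0.015,0],[0,0,-10.4]],[0.05,[-0.002,-0.015,0],[0,0,-10.4]],[0.05,[-0.002,-0.015,0],[0,0,-10.4]],[0.05,[-0.002,-0.015,0],[0,0,-10.4]],[0.05,[-0.002,-0.015,0],[0,0,-10.4]],[0.05,[-0.002,-0.015,0],[0,0,-10.4]],[0.05,[-0.002,-0.015,0],[0,0,-10.4]]]}}

```text
time_s: 6.2
ee_pos: [0.5744, 0.0885, 0.1005]
tcp_rot: [-0.001, 0.628, 0.778, -0.001]
wrist_force: [0.2, 0.3, -0.5]
width: 0.0592
gripper_force: 44.1
```

Request:
{"op": "play_rows", "data": {"targets": [[0.05,[-0.002,-0.02,0],[0,0,-10.4]],[0.05,[-0.002,-0.02,0],[0,0,-10.4]],[0.05,[-0.002,-0.02,0],[0,0,0]],[0.05,[-0.002,-0.02,0],[0,0,0]],[0.05,[-0.002,-0.02,0],[0,0,0]],[0.05,[-0.002,-0.02,-0.015],[0,0,0]],[0.05,[0,0,-0.02],[0,0,0]],[0.05,[0,0,-0.02],[0,0,0]]]}}

```text
time_s: 7.2
ee_pos: [0.5626, -0.0321, 0.045]
tcp_rot: [-0.0, 0.757, 0.654, -0.0]
wrist_force: [-0.2, -0.9, -0.7]
width: 0.0589
gripper_force: 44.1
```

Request:
{"op": "play_rows", "data": {"targets": [[0.05,[0,0,-0.01],[0,0,0]],[0.05,[0,0,-0.008],[0,0,0]],[0.05,[0,0,-0.003],[0,0,0]],[0.05,[0,0,-0.002],[0,0,0]],[0.05,[0,0,-0.001],[0,0,0]],[0.05,[0,0,-0.001],[0,0,0]],[0.05,[0,0,-0.001],[0,0,0]],[0.05,[0,0,0],[0,0,0]]]}}

```text
time_s: 8.2
ee_pos: [0.5631, -0.0309, 0.0203]
tcp_rot: [0.0, 0.756, 0.654, 0.0]
wrist_force: [0.0, -0.1, -0.7]
width: 0.0591
gripper_force: 44.1
```

Request:
{"op": "play_rows", "data": {"targets": [[0.05,[0,0,-0.001],[0,0,0]],[0.05,[0,0,-0.001],[0,0,0]],[0.05,[0,0,-0.0005],[0,0,0]],[0.05,[0,0,-0.0005],[0,0,0]],[0.05,[0,0,0],[0,0,0]],[0.05,[0,0,0],[0,0,0]],[0.05,[0,0,0],[0,0,0]],[0.05,[0,0,0],[0,0,0]]]}}

```text
time_s: 9.2
ee_pos: [0.5631, -0.0309, 0.0173]
tcp_rot: [-0.0, 0.756, 0.654, 0.0]
wrist_force: [0.5, 0.8, -0.6]
width: 0.0591
gripper_force: 44.1
```

Request:
{"op": "play_rows", "data": {"targets": [[0.05,[0,0,-0.0005],[0,0,0]],[0.05,[0,0,0],[0,0,0]],[0.05,[0,0,-0.0005],[0,0,0]],[0.05,[0,0,0],[0,0,0]],[0.05,[0,0,-0.0005],[0,0,0]],[0.05,[0,0,0],[0,0,0]],[0.05,[0,0,0],[0,0,0]],[0.05,[0,0,0],[0,0,0]]]}}

```text
time_s: 10.2
ee_pos: [0.5631, -0.0309, 0.017]
tcp_rot: [0.0, 0.756, 0.654, 0.0]
wrist_force: [-3.4, 0.1, 10.1]
width: 0.0589
gripper_force: 45.3
```

Request:
{"op": "play_rows", "data": {"targets": [[0.07,[0,0,0.0005],[0,0,0]],[0.08,[0,0,0],[0,0,0]],[0.08,[0,0,0],[0,0,0]],[0.08,[0,0,0.005],[0,0,0]],[0.08,[0,0,0.015],[0,0,0]],[0.08,[0,0,0.025],[0,0,0]],[0.08,[0,0,0.03],[0,0,0]],[0.08,[0,0,0.03],[0,0,0]]]}}

```text
time_s: 11.2
ee_pos: [0.5632, -0.0309, 0.1233]
tcp_rot: [0.0, 0.756, 0.654, 0.0]
wrist_force: [0.0, -1.1, -0.1]
width: 0.08
gripper_force: 0.0
```

Request:
{"op": "play_rows", "data": {"targets": [[0.07,[0,-0.02,0.01],[0,0,-10]],[0.07,[0,-0.025,0],[0,0,-10]],[0.07,[0,-0.025,0],[0,0,-10]],[0.07,[0,-0.025,0],[0,0,-10]],[0.07,[0,-0.025,0],[0,0,-10]],[0.07,[0,-0.025,0],[0,0,-10]],[0.07,[0,-0.025,0],[0,0,-10]],[0.07,[0,-0.02,0],[0,0,-10]]]}}

```text
time_s: 12.2
ee_pos: [0.5632, -0.2221, 0.1325]
tcp_rot: [0.0, 1.0, 0.012, 0.001]
wrist_force: [0.7, -0.2, -0.4]
width: 0.07
gripper_force: 0.0
```

Run:
```python
from h import *
import pickle
st()
t=snap("top");s=snap("side");pickle.dump((t,s),open("s1.pkl","wb"))
a=cv2.resize(t["color"][175:225,320:380,::-1],None,fx=10,fy=10,interpolation=cv2.INTER_CUBIC)
cv2.imwrite("pics/m1.png",cv2.convertScaleAbs(a,alpha=1.3))
```

```text
t12.20 tcp [ 0.5632 -0.2221  0.1325] yang -88.65 zax [ 0.001 -0.001 -1.   ] w 0.0700 gf 0.0 F [ 0.7 -0.2 -0.4] j [-0.45  0.45  1.59 -0.    1.1   1.1 ]
```

View pics/m1.png

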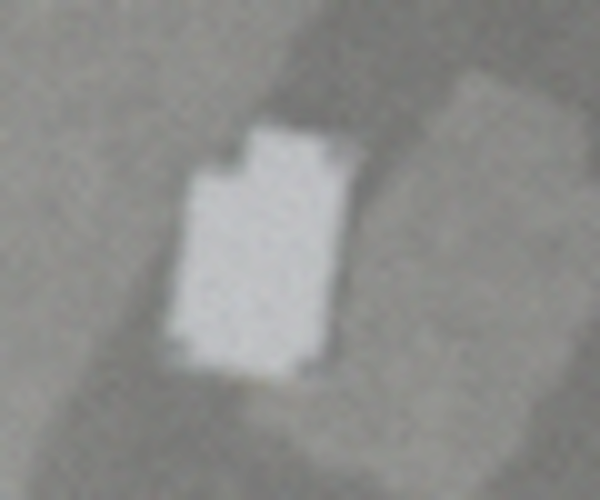

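The module lies flat on the mat, cut-out at upper left (crop (245,150)), corners at about (360,140), (325,380), (168,360). Now I refine the jig and module poses by mask fits.

```bash
cat > mf.py <<'E'
from h import *
import pickle
from scipy.optimize import minimize
S=8
def proj(s,P):
    T=np.linalg.inv(s["extrinsics"]);c=(T[:3,:3]@P.T).T+T[:3,3];q=(np.array(s["mtx"])@c.T).T;return q[:,:2]/q[:,2:]
def maskfit(s,soft,M,z,x0,box):
    a,b,c,d=box;I=soft[b:d,a:c]
    def f(q,ret=0):
        R=np.array([[np.cos(q[2]),-np.sin(q[2])],[np.sin(q[2]),np.cos(q[2])]])
        p=proj(s,np.c_[np.array(M)@R.T+q[:2],np.full(len(M),z)])-[a,b]
        m=np.zeros(((d-b)*S,(c-a)*S),np.uint8)
        cv2.fillPoly(m,[np.round(((p+.5)*S-.5)*16).astype(int)],1,shift=4)
        m=cv2.resize(m.astype(np.float32),(c-a,d-b),interpolation=cv2.INTER_AREA);m=cv2.GaussianBlur(m,(0,0),.6)
        return ((m-I)**2).sum()
    r=minimize(f,x0,method="Nelder-Mead",options=dict(initial_simplex=np.array(x0)+np.array([[0,0,0],[.004,0,0],[0,.004,0],[0,0,.05]]),xatol=1e-5))
    return r.x,r.fun,I.sum()
E
python3 - <<'E'
from mf import *
t0,_=pickle.load(open("s0.pkl","rb"));t1,_=pickle.load(open("s1.pkl","rb"))
L=[(-.03,-.019),(.03,-.019),(.03,.007),(.018,.007),(.018,.019),(-.03,.019)]
g=t1["color"].astype(float).mean(2);bx=(328,180,366,220);bg=np.median(g[180:220,328:366]);fg=np.median(g[193:210,341:350])
print(bg,fg)
soft=np.clip((g-bg-8)/(fg-bg-8),0,1)
print("mod1",maskfit(t1,soft,L,.016,[.563,-.031,-.145],bx))
g0=t0["color"].astype(float).mean(2);bx=(226,174,264,194)
v=.5*(np.median(g0[178:195,236:254]))
# module in tray, rough
# jig: difference from mat
bx=(394,160,476,252);im=t0["color"].astype(float);bg=np.median(im[160:165,394:476].reshape(-1,3),0)
d=np.abs(im-bg).max(2);soft=np.clip((d-15)/15,0,1)
m=(soft>.5).astype(np.uint8);m=cv2.morphologyEx(m,cv2.MORPH_CLOSE,np.ones((5,5)))
soft=m.astype(float)
B=[(-.075,-.06),(.075,-.06),(.075,.06),(-.075,.06)]
print("jig",maskfit(t0,soft,B,.016,[.553,-.2416,-.1465],bx))
E
```

```text
108.0 147.33333333333334
mod1 (array([ 0.56411202, -0.03156232, -0.13520499]), np.float64(34.54624519783485), np.float64(295.12765957446805))
jig (array([ 0.55284305, -0.24089194, -0.14466946]), np.float64(175.15056698373292), np.float64(3206.0))
```

Request:
{"op": "play_rows", "data": {"targets": [[0.058,[0,0.025,0],[0,0,-5]],[0.058,[0,0.035,0],[0,0,-4.7]],[0.058,[0,0.035,0],[0,0,0]],[0.058,[0,0.035,0],[0,0,0]],[0.058,[0,0.035,0],[0,0,0]],[0.058,[0,0.026,-0.015],[0,0,0]],[0.058,[0,0,-0.03],[0,0,0]],[0.058,[0,0,-0.03],[0,0,0]]]}}

```text
time_s: 13.3
ee_pos: [0.5632, -0.0283, 0.0567]
tcp_rot: [-0.0, 0.998, -0.067, 0.001]
wrist_force: [0.1, 0.4, 0.4]
width: 0.0577
gripper_force: 0.0
```

Request:
{"op": "play_rows", "data": {"targets": [[0.058,[0,0,-0.02],[0,0,0]],[0.058,[0,0,-0.01],[0,0,0]],[0.058,[0,0,-0.0045],[0,0,0]],[0.058,[0,0,0],[0,0,0]],[0.045,[0,0,0],[0,0,0]],[0.03,[0,0,0],[0,0,0]],[0.03,[0,0,0],[0,0,0]],[0.03,[0,0,0],[0,0,0]]]}}

```text
time_s: 14.3
ee_pos: [0.5637, -0.03, 0.0228]
tcp_rot: [0.0, 0.998, -0.07, 0.001]
wrist_force: [-0.4, -0.2, 6.8]
width: 0.037
gripper_force: 40.8
```

```bash
python3 -c "
from h import *
st()"
```

```text
t14.30 tcp [ 0.5637 -0.03    0.0228] yang -98.00 zax [ 0.002 -0.    -1.   ] w 0.0370 gf 40.8 F [-0.4 -0.2  6.8] j [-0.13  0.55  1.79  0.    0.81  1.58]
```

Request:
{"op": "play_rows", "data": {"targets": [[0.03,[0,0,0.005],[0,0,0]],[0.03,[0,0,0.015],[0,0,0]],[0.03,[0,0,0.02],[0,0,0]],[0.03,[0,0,0.02],[0,0,0]],[0.03,[0,-0.01,0.005],[0,0,0]],[0.03,[-0.001,-0.02,0],[0,0,0]],[0.03,[-0.001,-0.02,0],[0,0,0]],[0.03,[-0.001,-0.02,0],[0,0,0]]]}}

```text
time_s: 15.3
ee_pos: [0.5593, -0.1018, 0.086]
tcp_rot: [-0.0, 0.998, -0.07, -0.001]
wrist_force: [-0.0, 0.5, -0.8]
width: 0.0366
gripper_force: 40.2
```

Request:
{"op": "play_rows", "data": {"targets": [[0.03,[-0.002,-0.03,0],[0,0,-0.3]],[0.03,[-0.002,-0.03,0],[0,0,0]],[0.03,[-0.002,-0.03,0],[0,0,0]],[0.03,[-0.002,-0.03,0],[0,0,0]],[0.03,[0,-0.0205,0],[0,0,0]],[0.03,[0,0,-0.01],[0,0,0]],[0.03,[0,0,-0.01],[0,0,0]],[0.03,[0,0,0],[0,0,0]]]}}

```text
time_s: 16.3
ee_pos: [0.5508, -0.2387, 0.0652]
tcp_rot: [-0.001, 0.997, -0.072, -0.002]
wrist_force: [-0.4, 0.4, -1.8]
width: 0.0366
gripper_force: 40.2
```

Run:
```python
from h import *
import pickle
st()
t=snap("top");s=snap("side");pickle.dump((t,s),open("s2.pkl","wb"))
save(s,"j1.png",(315,110,435,200),6)
```

```text
t16.30 tcp [ 0.5508 -0.2387  0.0652] yang -98.24 zax [-0.003  0.002 -1.   ] w 0.0366 gf 40.2 F [-0.4  0.4 -1.8] j [-0.48  0.53  1.67  0.    0.95  1.23]
```

View pics/j1.png

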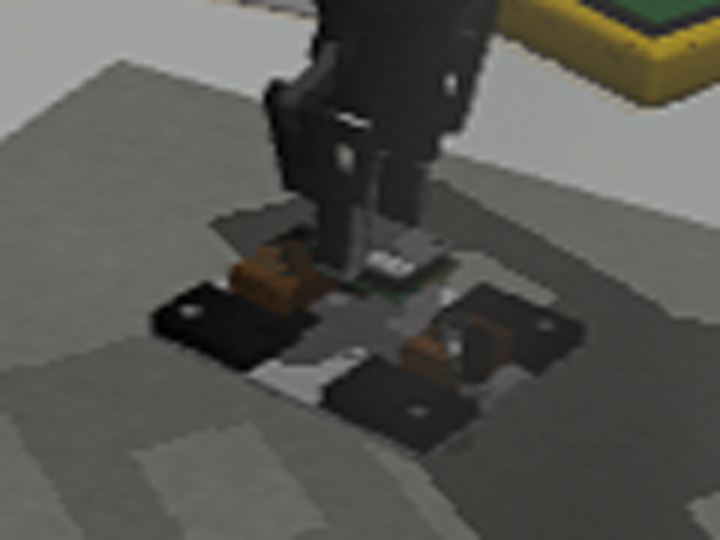

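The side crop shows the module above the nest between the brown blocks (285,270) and (455,345). I lower it with force checks.

Request:
{"op": "play_rows", "data": {"targets": [[0.03,[0,0,-0.005],[0,0,0]],[0.03,[0,0,-0.005],[0,0,0]],[0.03,[0,0,0],[0,0,0]],[0.03,[0,0,0],[0,0,0]],[0.03,[0,0,0],[0,0,0]],[0.03,[0,0,0],[0,0,0]],[0.03,[0,0,0],[0,0,0]],[0.03,[0,0,0],[0,0,0]]]}}

```text
time_s: 17.4
ee_pos: [0.5521, -0.2404, 0.0569]
tcp_rot: [-0.0, 0.997, -0.072, 0.0]
wrist_force: [0.3, 0.5, -0.5]
width: 0.0368
gripper_force: 40.2
```

Run:
```python
from mf import *
st()
# independent jig check: brown end blocks (top z=.026), centroids in top view s0
t0,s0=pickle.load(open("s0.pkl","rb"))
for n,s,bx in (("top",t0,(400,168,470,242)),("side",s0,(335,140,415,190))):
    im=s["color"].astype(int);br=((im[:,:,0]-im[:,:,2])>25).astype(np.uint8);m=np.zeros_like(br);a,b,c,d=bx;m[b:d,a:c]=br[b:d,a:c]
    k,l,stt,cc=cv2.connectedComponentsWithStats(m)
    for i in range(1,k):
        if stt[i,4]>12: print(n,stt[i],cc[i].round(1),w(s,*cc[i],.026).round(4))
    q=np.array([[.552,-.2405,.026]]);R=np.array([[np.cos(.145),np.sin(.145)],[-np.sin(.145),np.cos(.145)]])
    for x in (.0532,-.0532): print("pred +-",x,proj(s,np.r_[R@[x,0]+q[0,:2],.026][None]).round(1))
```

```text
t17.40 tcp [ 0.5521 -0.2404  0.0569] yang -98.30 zax [ 0. -0. -1.] w 0.0368 gf 40.2 F [ 0.3  0.5 -0.5] j [-0.48  0.54  1.67  0.    0.93  1.23]
top [429 180  19  14 109] [436.5 187. ] [ 0.5975 -0.2463  0.026 ]
top [424 220   9   7  38] [427.2 222.2] [ 0.5139 -0.2245  0.026 ]
top [433 221   9  12  49] [437.5 227.1] [ 0.5027 -0.249   0.026 ]
pred +- 0.0532 [[437.4 184. ]]
pred +- -0.0532 [[430.6 228.4]]
side [354 150  17  10  70] [361.9 154.4] [ 0.5926 -0.2414  0.026 ]
side [384 164   5   6  14] [386.1 166.5] [ 0.5098 -0.2209  0.026 ]
pred +- 0.0532 [[359.3 152.2]]
pred +- -0.0532 [[391.8 165.6]]
```

Request:
{"op": "play_rows", "data": {"targets": [[0.03,[0,0.0005,-0.004],[0,0,0]],[0.03,[0,0,-0.003],[0,0,0]],[0.03,[0,0,-0.002],[0,0,0]],[0.03,[0,0,-0.002],[0,0,0]],[0.03,[0,0,-0.002],[0,0,0]],[0.03,[0,0,-0.001],[0,0,0]],[0.03,[0,0,0],[0,0,0]],[0.03,[0,0,0],[0,0,0]]]}}

```text
time_s: 18.4
ee_pos: [0.5521, -0.2399, 0.0429]
tcp_rot: [0.0, 0.997, -0.072, 0.0]
wrist_force: [0.3, 0.1, -0.8]
width: 0.0369
gripper_force: 40.2
```

Request:
{"op": "play_rows", "data": {"targets": [[0.03,[0,0,-0.002],[0,0,0]],[0.03,[0,0,-0.002],[0,0,0]],[0.03,[0,0,-0.001],[0,0,0]],[0.03,[0,0,-0.001],[0,0,0]],[0.03,[0,0,-0.001],[0,0,0]],[0.03,[0,0,-0.001],[0,0,0]],[0.03,[0,0,0],[0,0,0]],[0.03,[0,0,0],[0,0,0]]]}}

```text
time_s: 19.4
ee_pos: [0.5521, -0.24, 0.0349]
tcp_rot: [0.0, 0.997, -0.072, 0.0]
wrist_force: [0.5, -0.1, -0.8]
width: 0.0366
gripper_force: 40.3
```

Request:
{"op": "play_rows", "data": {"targets": [[0.03,[0,0,-0.001],[0,0,0]],[0.03,[0,0,-0.001],[0,0,0]],[0.03,[0,0,-0.001],[0,0,0]],[0.03,[0,0,0],[0,0,0]],[0.03,[0,0,-0.0005],[0,0,0]],[0.03,[0,0,-0.0005],[0,0,0]],[0.03,[0,0,0],[0,0,0]],[0.03,[0,0,0],[0,0,0]]]}}

```text
time_s: 20.4
ee_pos: [0.5524, -0.2405, 0.0334]
tcp_rot: [0.001, 0.997, -0.072, 0.001]
wrist_force: [-4.3, -0.1, 17.2]
width: 0.0368
gripper_force: 42.2
```

Run:
```python
from mf import *
a=st();print(a["torque"],a["wrist_force"],a["ee_pos"])
```

```text
t20.40 tcp [ 0.5524 -0.2405  0.0334] yang -98.28 zax [ 0.002 -0.001 -1.   ] w 0.0368 gf 42.2 F [-4.3 -0.1 17.2] j [-0.48  0.57  1.69 -0.    0.88  1.24]
[0.25042203 0.74655228 0.10840738] [-4.32441602 -0.1438796  17.15169189] [ 0.5524107  -0.24046255  0.03339032]
```

The contact torque points to the key side: the module sits about 1 mm too far in +x. I raise it slightly, shift in -x (jig axis) and retry.

Request:
{"op": "play_rows", "data": {"targets": [[0.03,[0,0,0.002],[0,0,0]],[0.03,[0,0,0.002],[0,0,0]],[0.03,[-0.0012,0,0],[0,0,0]],[0.03,[0,0,0],[0,0,0]],[0.03,[0,0,-0.001],[0,0,0]],[0.03,[0,0,-0.001],[0,0,0]],[0.03,[0,0,0],[0,0,0]],[0.03,[0,0,0],[0,0,0]]]}}

```text
time_s: 21.4
ee_pos: [0.5511, -0.2402, 0.0337]
tcp_rot: [0.0, 0.997, -0.072, 0.0]
wrist_force: [-1.9, -0.7, 8.1]
width: 0.0366
gripper_force: 41.1
```

Run:
```python
from mf import *
a=st();print(a["torque"],a["wrist_force"],a["ee_pos"])
```

```text
t21.40 tcp [ 0.5511 -0.2402  0.0337] yang -98.28 zax [ 0.001 -0.001 -1.   ] w 0.0366 gf 41.1 F [-1.9 -0.7  8.1] j [-0.48  0.57  1.69 -0.    0.88  1.23]
[-0.06238254  0.26338235  0.05725915] [-1.89700921 -0.66918733  8.05336595] [ 0.55113235 -0.24024857  0.03369649]
```

Request:
{"op": "play_rows", "data": {"targets": [[0.03,[-0.0001,-0.0005,0],[0,0,0]],[0.03,[0,0,0],[0,0,0]],[0.03,[0,-0.0005,0],[0,0,0]],[0.03,[0,0,0],[0,0,0]],[0.03,[-0.0001,-0.0005,0],[0,0,0]],[0.03,[0,0,0],[0,0,0]],[0.03,[0,0,0],[0,0,0]],[0.03,[0,0,0],[0,0,0]]]}}

```text
time_s: 22.4
ee_pos: [0.5507, -0.2413, 0.0325]
tcp_rot: [-0.0, 0.997, -0.072, -0.0]
wrist_force: [1.2, 0.1, -0.3]
width: 0.0364
gripper_force: 40.3
```

Run:
```python
from mf import *
a=st();print(a["torque"],a["wrist_force"],a["ee_pos"])
```

```text
t22.40 tcp [ 0.5507 -0.2413  0.0325] yang -98.31 zax [-0.  0. -1.] w 0.0364 gf 40.3 F [ 1.2  0.1 -0.3] j [-0.48  0.57  1.69  0.    0.88  1.23]
[ 0.06866705 -0.1882456  -0.00530445] [ 1.19096552  0.0715573  -0.31512323] [ 0.55072916 -0.24129862  0.03252406]
```

It came off the key: z fell to 0.0325 with no load. I lower it the rest of the way.

Request:
{"op": "play_rows", "data": {"targets": [[0.03,[0,0,-0.0005],[0,0,0]],[0.03,[0,0,-0.0005],[0,0,0]],[0.03,[0,0,-0.0005],[0,0,0]],[0.03,[0,0,-0.0005],[0,0,0]],[0.03,[0,0,-0.0003],[0,0,0]],[0.03,[0,0,0],[0,0,0]],[0.03,[0,0,0],[0,0,0]],[0.03,[0,0,0],[0,0,0]]]}}

```text
time_s: 23.4
ee_pos: [0.5507, -0.2415, 0.0308]
tcp_rot: [0.0, 0.997, -0.072, 0.0]
wrist_force: [-0.8, 1.2, 5.7]
width: 0.0367
gripper_force: 40.9
```

Run:
```python
from mf import *
a=st();print(a["torque"],a["wrist_force"],a["ee_pos"])
```

```text
t23.40 tcp [ 0.5507 -0.2415  0.0308] yang -98.29 zax [ 0. -0. -1.] w 0.0367 gf 40.9 F [-0.8  1.2  5.7] j [-0.48  0.57  1.69 -0.    0.87  1.23]
[-0.00964634  0.06659783 -0.04255521] [-0.80741615  1.15999445  5.69102797] [ 0.55071381 -0.24148871  0.03081587]
```

Seated: TCP z is 0.0308, exactly the predicted height. I release and rise.

Request:
{"op": "play_rows", "data": {"targets": [[0.045,[0,0,0],[0,0,0]],[0.058,[0,0,0],[0,0,0]],[0.058,[0,0,0],[0,0,0]],[0.058,[0,0,0],[0,0,0]],[0.058,[0,0,0.01],[0,0,0]],[0.058,[0,0,0.02],[0,0,0]],[0.058,[0,0,0.03],[0,0,0]],[0.058,[0,0,0.02],[0,0,0]]], "newtons": 20}}

```text
time_s: 24.4
ee_pos: [0.5513, -0.2417, 0.1126]
tcp_rot: [0.0, 0.997, -0.072, 0.001]
wrist_force: [0.5, -0.8, 0.3]
width: 0.0578
gripper_force: 0.0
```

Request:
{"op": "play_rows", "data": {"targets": [[0.05,[-0.005,0.02,0.015],[0,0,10]],[0.05,[-0.005,0.02,0],[0,0,10]],[0.05,[-0.005,0.02,0],[0,0,10]],[0.05,[-0.005,0.02,0],[0,0,10]],[0.05,[-0.005,0.02,0],[0,0,10]],[0.05,[-0.005,0.02,0],[0,0,10]],[0.05,[-0.005,0.02,0],[0,0,10]],[0.05,[-0.005,0.02,0],[0,0,10]]]}}

```text
time_s: 25.4
ee_pos: [0.5107, -0.0808, 0.1263]
tcp_rot: [0.0, 0.809, 0.588, 0.0]
wrist_force: [0.4, -0.8, -0.8]
width: 0.0498
gripper_force: 0.0
```

Run:
```python
from mf import *
st();t=snap("top");pickle.dump(t,open("s3.pkl","wb"))
a=cv2.resize(t["color"][165:245,398:470,::-1],None,fx=7,fy=7,interpolation=cv2.INTER_CUBIC)
cv2.imwrite("pics/j2.png",cv2.convertScaleAbs(a,alpha=1.4,beta=10))
```

```text
t25.40 tcp [ 0.5107 -0.0808  0.1263] yang -17.97 zax [ 0.001 -0.    -1.   ] w 0.0498 gf 0.0 F [ 0.4 -0.8 -0.8] j [-0.24  0.35  1.79  0.    1.    0.07]
```

View pics/j2.png

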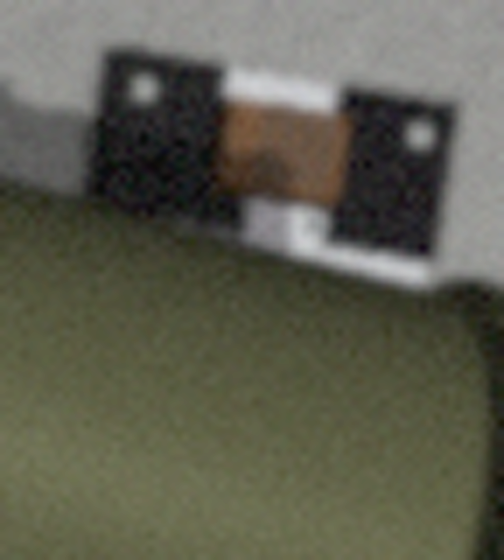

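The arm hides most of the jig in this crop; the far block (285,150) is clear. I go on to the knob, computed at about (0.481, -0.197).

Request:
{"op": "play_rows", "data": {"targets": [[0.05,[-0.006,-0.023,0],[0,0,9.9]],[0.05,[-0.006,-0.023,0],[0,0,9.9]],[0.05,[-0.006,-0.023,0],[0,0,9.9]],[0.05,[-0.006,-0.023,0],[0,0,9.9]],[0.05,[-0.006,-0.024,0],[0,0,9.9]],[0.05,[0,0,-0.01],[0,0,0]],[0.05,[0,0,-0.01],[0,0,0]],[0.05,[0,0,0],[0,0,0]]]}}

```text
time_s: 26.45
ee_pos: [0.4798, -0.1962, 0.1043]
tcp_rot: [-0.002, 0.491, 0.871, 0.0]
wrist_force: [-0.4, -0.3, -0.5]
width: 0.0501
gripper_force: 0.0
```

Run:
```python
from mf import *
st();s=snap("side");save(s,"k1.png",(315,95,435,185),6)
print(proj(s,np.array([[.481,-.197,.0436],[.481,-.197,.0546],[.5505,-.2415,.024]])))
```

```text
t26.45 tcp [ 0.4798 -0.1962  0.1043] yang 31.14 zax [-0.003  0.002 -1.   ] w 0.0501 gf 0.0 F [-0.4 -0.3 -0.5] j [-0.47  0.39  1.81  0.    0.95 -1.01]
[[392.6828958  167.93311297]
 [393.08316722 164.14465829]
 [375.76951564 159.38563284]]
```

View pics/k1.png

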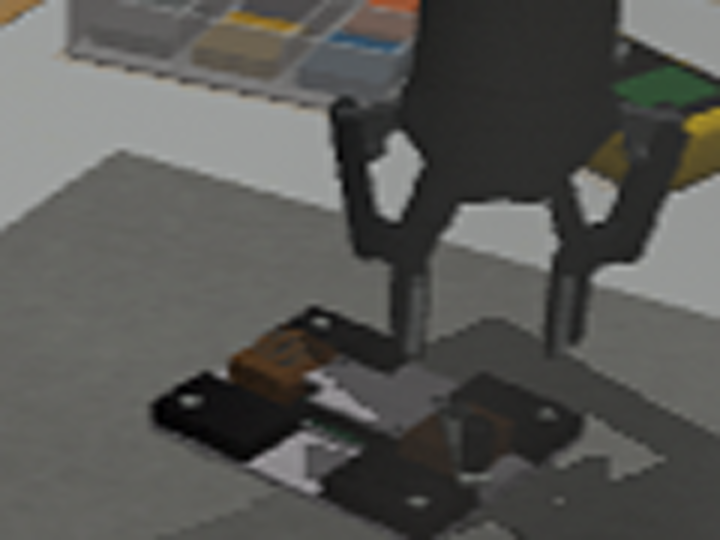

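The side crop shows the module low in the nest (385,385) and the knob at (475,450) between the open fingers. I lower around it, close loosely and work out the arc.

Request:
{"op": "play_rows", "data": {"targets": [[0.05,[0,0,-0.01],[0,0,0]],[0.05,[0,0,-0.015],[0,0,0]],[0.05,[0,0,-0.015],[0,0,0]],[0.05,[0,0,-0.004],[0,0,0]],[0.03,[0,0,0],[0,0,0]],[0.017,[0,0,0],[0,0,0]],[0.017,[0,0,0],[0,0,0]],[0.017,[0,0,0],[0,0,0]]]}}

```text
time_s: 27.5
ee_pos: [0.4807, -0.1976, 0.0618]
tcp_rot: [0.0, 0.491, 0.871, -0.0]
wrist_force: [-0.2, -0.9, -0.9]
width: 0.0171
gripper_force: 0.5
```

Run:
```python
from mf import *
st()
th=np.radians(121.5-9*np.arange(0,16));P=44*np.c_[np.cos(th),np.sin(th)]
print(np.diff(P,axis=0).round(1).tolist())
```

```text
t27.50 tcp [ 0.4807 -0.1976  0.0618] yang 31.21 zax [ 0. -0. -1.] w 0.0171 gf 0.5 F [-0.2 -0.9 -0.9] j [-0.47  0.45  1.85 -0.    0.84 -1.02]
[[6.2, 3.1], [6.6, 2.1], [6.8, 1.1], [6.9, 0.0], [6.8, -1.1], [6.6, -2.1], [6.2, -3.1], [5.6, -4.1], [4.9, -4.9], [4.1, -5.6], [3.1, -6.2], [2.1, -6.6], [1.1, -6.8], [0.0, -6.9], [-1.1, -6.8]]
```

Request:
{"op": "play_rows", "data": {"targets": [[0.017,[0.0062,0.0031,0],[0,0,-9]],[0.017,[0.0066,0.0021,0],[0,0,-9]],[0.017,[0.0068,0.0011,0],[0,0,-9]],[0.017,[0.0069,0,0],[0,0,-9]],[0.017,[0.0068,-0.0011,0],[0,0,-9]],[0.017,[0.0066,-0.0021,0],[0,0,-9]],[0.017,[0.0062,-0.0031,0],[0,0,-9]],[0.017,[0.0056,-0.0041,0],[0,0,-9]]]}}

```text
time_s: 28.5
ee_pos: [0.5322, -0.2007, 0.0616]
tcp_rot: [-0.001, 0.91, 0.414, 0.0]
wrist_force: [-0.7, 2.2, 1.1]
width: 0.0173
gripper_force: 0.9
```

Request:
{"op": "play_rows", "data": {"targets": [[0.017,[0.0049,-0.0049,0],[0,0,-9]],[0.017,[0.0041,-0.0056,0],[0,0,-9]],[0.017,[0.0031,-0.0062,0],[0,0,-9]],[0.017,[0.0021,-0.0066,0],[0,0,-9]],[0.017,[0.0011,-0.0068,0],[0,0,-9]],[0.017,[0,-0.005,0],[0,0,-9]],[0.017,[0,0,0],[0,0,0]],[0.017,[0,0,0],[0,0,0]]]}}

```text
time_s: 29.5
ee_pos: [0.5477, -0.2366, 0.0617]
tcp_rot: [0.0, 0.999, -0.041, 0.0]
wrist_force: [-0.7, 0.0, 0.7]
width: 0.0172
gripper_force: 0.0
```

Now I push in -y in small steps until the stop shows up as force.

Request:
{"op": "play_rows", "data": {"targets": [[0.017,[0,-0.0015,0],[0,0,0]],[0.017,[0,-0.0015,0],[0,0,0]],[0.017,[0,-0.001,0],[0,0,0]],[0.017,[0,-0.001,0],[0,0,0]],[0.017,[0,-0.001,0],[0,0,0]],[0.017,[0,-0.0005,0],[0,0,0]],[0.017,[0,0,0],[0,0,0]],[0.017,[0,0,0],[0,0,0]]]}}

```text
time_s: 30.5
ee_pos: [0.5475, -0.2432, 0.0614]
tcp_rot: [0.0, 0.999, -0.042, -0.0]
wrist_force: [0.5, -0.6, 0.2]
width: 0.0169
gripper_force: 0.3
```

Request:
{"op": "play_rows", "data": {"targets": [[0.017,[0,-0.001,0],[0,0,0]],[0.017,[0,-0.001,0],[0,0,0]],[0.017,[0,0,0],[0,0,0]],[0.017,[0,0,0],[0,0,0]],[0.017,[0,0,0],[0,0,0]],[0.017,[0,0,0],[0,0,0]],[0.017,[0,0,0],[0,0,0]],[0.017,[0,0,0],[0,0,0]]]}}

```text
time_s: 31.5
ee_pos: [0.5475, -0.2439, 0.0614]
tcp_rot: [-0.001, 0.999, -0.042, -0.0]
wrist_force: [0.5, 5.0, 1.1]
width: 0.0169
gripper_force: 2.6
```

End stop reached (5 N at y -0.2439). I open, lift and clear away for a final look.

Request:
{"op": "play_rows", "data": {"targets": [[0.02,[0,0.0013,0],[0,0,0]],[0.04,[0,0,0],[0,0,0]],[0.04,[0,0,0],[0,0,0]],[0.04,[0,0,0.01],[0,0,0]],[0.04,[0,0,0.02],[0,0,0]],[0.04,[0,0,0.03],[0,0,0]],[0.04,[0,0,0.03],[0,0,0]],[0.04,[0,0,0.02],[0,0,0]]]}}

```text
time_s: 32.5
ee_pos: [0.5483, -0.2443, 0.174]
tcp_rot: [0.001, 0.999, -0.042, 0.001]
wrist_force: [0.2, -0.7, 0.8]
width: 0.04
gripper_force: 0.0
```

Request:
{"op": "play_rows", "data": {"targets": [[0.04,[-0.01,0.04,0.02],[0,0,0]],[0.04,[-0.01,0.05,0.02],[0,0,0]],[0.04,[-0.01,0.05,0],[0,0,0]],[0.04,[-0.01,0.05,0],[0,0,0]],[0.04,[0,0.05,0],[0,0,0]],[0.04,[0,0.05,0],[0,0,0]],[0.04,[0,0,0],[0,0,0]],[0.04,[0,0,0],[0,0,0]]]}}

```text
time_s: 33.5
ee_pos: [0.5078, 0.0459, 0.212]
tcp_rot: [0.0, 0.999, -0.041, 0.0]
wrist_force: [0.2, -0.1, -0.2]
width: 0.04
gripper_force: 0.0
```

Run:
```python
from mf import *
st();t=snap("top");s=snap("side")
a=cv2.resize(t["color"][165:245,398:470,::-1],(432,480),interpolation=cv2.INTER_CUBIC)
cv2.imwrite("pics/f.png",cv2.convertScaleAbs(a,alpha=1.5,beta=10))
```

```text
t33.50 tcp [0.5078 0.0459 0.212 ] yang -94.74 zax [ 0.001 -0.001 -1.   ] w 0.0400 gf 0.0 F [ 0.2 -0.1 -0.2] j [ 0.01  0.25  1.69 -0.    1.2   1.66]
```

View pics/f.png

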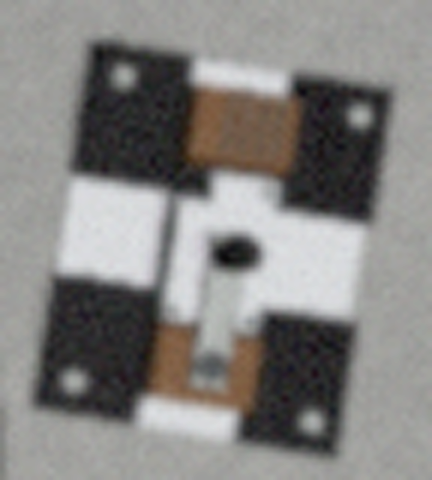

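The final crop shows the module in the nest and the hold-down lying along the jig axis, with the pivot at (210,365) and the knob at (237,252). I hand it in.

```bash
python3 -c "
from cell import arm
print(arm.finish_job())"
```

```text
the job is handed in; nothing more can be done
None
```

The job is handed in at 33.5 s (limit 69 s), but no verdict came back: the module reached its predicted seated height in the nest, the hold-down is against its end stop, the gripper is clear, and I did not re-check the finned modules, spool or screwdriver in a final picture.

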